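# Put away the electrolysis kit

## Task

Tidy up after the electrolysis experiment: lay the two copper strips flat and lengthwise in the divided tray, one in each bay, and stand the two rubber stoppers upright, narrow end down, side by side on the floor of the round white tub. Then close the tub with the yellow lid, seated level in its mouth. Leave the glass beaker, the glass jar and the small porcelain dish where they are.

Things in the scene. Friction and masses are not known exactly. Their poses are not given: they have to be found in the camera images.
- strip_a: flat bare copper electrode strip, 90 long (its x) x 22 wide (its y) x 8 thick (z), with a small black dot at one end, about 90 g, lying flat; origin at the centre of its underside. Identical to the other strip
- strip_b: flat bare copper electrode strip, 90 long (its x) x 22 wide (its y) x 8 thick (z), with a small black dot at one end, about 90 g, lying flat; origin at the centre of its underside. Identical to the other strip
- stopper_a: black rubber stopper, a solid tapered plug 38 high, 30 diameter at the foot and 36 at the top, about 40 g, standing narrow end down; origin at the centre of its foot, z up. Identical to the other stopper
- stopper_b: black rubber stopper, a solid tapered plug 38 high, 30 diameter at the foot and 36 at the top, about 40 g, standing narrow end down; origin at the centre of its foot, z up. Identical to the other stopper
- lid: round yellow plastic lid, 90 g, right way up: plug 120 diameter x 8 high below, flange 152 diameter x 4 thick, round grip boss 40 diameter x 28 high on top in the middle (40 high in all). Origin: centre of the plug's underside, z up. The plug enters the tub's mouth with 8 clearance all round, the flange rests on the rim; origin then 52 above the tub's origin
- tray: low open grey plastic tray, fixed, 124 (its x) x 162 (its y) x 16 high, walls and floor 4 thick, one divider wall along its x in the middle making two equal bays, each 116 long (x) and 75 wide (y), centred at y = +39.5 and -39.5; origin at the centre of its underside
- tub: round open white plastic tub, fixed, 144 outer and 136 inner diameter, 60 high, walls 4, floor 5 thick; origin at the centre of its underside
- beaker: empty glass beaker, 72 diameter, 90 high; a bystander, not part of the job, loose; origin at the centre of its underside
- jar: glass jar with a brass-coloured cap, 68 diameter, 85 high; a bystander, not part of the job, loose; origin at the centre of its underside
- dish: small white porcelain dish, 72 diameter, 30 high; a bystander, not part of the job, loose; origin at the centre of its underside
There are look-alikes about, which are no part of the job. Of the things that look like the lid, the middle-sized one is meant.

How it is judged (in metres and radians):
On the way, in this order (a step that is already met when the one before it is completed fails the run):
1. both stoppers stand upright on the floor of the tub (horizontal distance between each of stopper_a, stopper_b and tub below 0.06 m and z of each of stopper_a, stopper_b in the frame of tub below 0.012 m and angle between each of stopper_a, stopper_b's own z axis and vertical below 0.2 rad), for 0.2 s.
2. the lid is seated on the tub, over the stoppers (all of step 1 and horizontal distance between lid and tub below 0.012 m and angle between lid's own z axis and vertical below 0.06 rad and z of lid in the frame of tub between 0.048 and 0.0565 m), for 0.2 s.
At the end, for the whole second after the job is handed in: One strip flat in each bay (within 18 mm of its centre lengthwise, 28 mm across, 0.3 rad of lengthwise); both stoppers upright (0.2 rad) on the tub's floor; lid seated level on the tub (within 12 mm of centre, 0.06 rad, 4.5 mm of seated height); all five at rest (all of step 2 and (((x of strip_a in the frame of tray between -0.018 and 0.018 m and y of strip_a in the frame of tray between 0.0115 and 0.0675 m and z of strip_a in the frame of tray below 0.016 m and angle between the x axis of strip_a and the x axis of tray, either way round below 0.3 rad and angle between the z axis of strip_a and the z axis of tray, either way round below 0.1 rad) and (x of strip_b in the frame of tray between -0.018 and 0.018 m and y of strip_b in the frame of tray between -0.0675 and -0.0115 m and z of strip_b in the frame of tray below 0.016 m and angle between the x axis of strip_b and the x axis of tray, either way round below 0.3 rad and angle between the z axis of strip_b and the z axis of tray, either way round below 0.1 rad)) or ((x of strip_a in the frame of tray between -0.018 and 0.018 m and y of strip_a in the frame of tray between -0.0675 and -0.0115 m and z of strip_a in the frame of tray below 0.016 m and angle between the x axis of strip_a and the x axis of tray, either way round below 0.3 rad and angle between the z axis of strip_a and the z axis of tray, either way round below 0.1 rad) and (x of strip_b in the frame of tray between -0.018 and 0.018 m and y of strip_b in the frame of tray between 0.0115 and 0.0675 m and z of strip_b in the frame of tray below 0.016 m and angle between the x axis of strip_b and the x axis of tray, either way round below 0.3 rad and angle between the z axis of strip_b and the z axis of tray, either way round below 0.1 rad))) and linear speed of each of strip_a, strip_b, stopper_a, stopper_b, lid below 0.02 m/s); the robot touches nothing.
It fails at once if beaker pushed more than 30 mm or tipped (distance of beaker from where it was at the start of the episode above 0.03 m or angle between beaker's own z axis and vertical above 0.5 rad).
It fails at once if jar pushed more than 30 mm or tipped (distance of jar from where it was at the start of the episode above 0.03 m or angle between jar's own z axis and vertical above 0.5 rad).
It fails at once if dish pushed more than 30 mm or tipped (distance of dish from where it was at the start of the episode above 0.03 m or angle between dish's own z axis and vertical above 0.5 rad).
It also fails if it takes over 144 s, if anything falls off the work surface, if the arm or the gripper's body presses on something with over 40 N, if the wrist force passes 120 N, or if a joint passes its speed limit or range.

## Robot

A 6-joint arm with a two-finger parallel gripper is mounted at the origin on the work surface. World frame = base frame: x ahead of the robot, y to its left, z up, the work surface at z = 0. Lengths are in mm, angles in rad, forces in N, time in s.
With the tool pointing down it reaches from about 350 to 875 mm from the base axis. Payload 4.2 kg.
Tool frame: the origin (TCP) lies between the finger pads; the fingertips stand 25 mm ahead of it and the grasp point (between the pads) lies 6 mm ahead of it; z points along the fingers, y is the line along which they close (so a half turn about z gives the same grasp; the last joint's range is limited). The gripper opens to 85 mm and grips with 20 to 120 N. Pads are 22 mm wide; open, the fingers measure 114 mm over their backs; the gripper's body (76 mm by 85 mm) begins 54 mm behind the grasp point. The pads swing forward as they close: fully open they stand 13 mm farther back than shut.
Start: joints at [1.501, 0.385, 0.008, 0, -1.194, -0.259], TCP at [201.785, 591.509, 256.312] pointing down, gripper open.
Joint ranges: [-3.14, 3.14], [-1.21, 2.06], [-1.07, 1.41], [-3.16, 2.05], [-2.99, -0.16], [-3.1, 3.1]. Speed limits (rad/s): [2.79, 2.79, 3.14, 3.14, 3.14, 3.14].

## Interface

Orientations are given as a unit quaternion [x, y, z, w].
In Python, from bench import arm gives the robot as it stands.
- The arm moves only by the shell command python3 -m pendant 'ROWS'. ROWS is JSON, a list of rows, each a list of 7 numbers: the shift along the tool's x, y, z in m, then the turn, a rotation vector about the tool's x, y, z in degrees, then the finger opening in m, from 0 to 0.0854. In form: [[x, y, z, wx, wy, wz, fingers], ...]. A call has 1 to 12 rows; each row shifts and turns the commanded pose from where the row before left it, along the tool's axes as they then stand; what a row does not reach is not made up. A row lasts 1/10 s, in which the tool goes at most 50 mm and 8.59 degrees, less where a joint would pass 70% of its speed; a pose out of reach is approached as far as the arm can. A call is refused whole if a number of a shift passes 0.05 or a number of a turn 8.59, either way. A call with a gripper value outside its range is refused whole. The fingers move at their own pace and stop on an object; the grip force is fixed at half the most. Time passes only in rows, so rows that do not move let the fingers close. It gives the time, the measured TCP pose, the force, the opening and the grip force at its end, in the units of the state.
- arm.read_state(): the state, without advancing time (a new reading comes with each control period).
- arm.get_image(name): name is "scene" or "side" or "wrist"; returns a dict with "image" (384x512x3 uint8, red, green, blue), "fx", "fy", "cx", "cy" (pixels), "xyz" and "rotation" of the camera in the world. Camera axes: x right, y down, z forward; pixel columns grow to the right and rows downward; lengths in mm; the calibration is good to about 2 mm. A picture is of the moment at which its call begins. There is no depth.
- arm.job_done(): hands the job in; it is judged then, once.
The state is a dict: "clock": time; "joints": joint angles; "joint_vel": joint speeds; "joint_efforts": joint torques, N m; "position": TCP position; "ee_rot": TCP orientation; "contact_force": force on the tool from outside, world axes, zero at the start; "wrist_torque": the same for the moment, N m; "gripper_width": finger opening in mm; "grasp_force": force on a finger pad.
Only numpy, scipy, OpenCV 4.12 (cv2) and the standard library are available. Lean on these libraries where they do the work, as an engineer would, in place of code of your own. Each camera call takes 0.05 s, during which the arm holds its last target. There are 200 camera calls.

## Working session

There is one attempt and no reset: what is moved stays moved. The work goes in short steps, Python scripts to look and compute and a shell command to move; the robot and the scene stay as the last step left them, time stands still between calls to the robot, and variables do not carry over. Pictures are saved under pics/ and viewed, at most 14 in all, crops included, and the job is handed in when it is done.

```bash
mkdir -p pics; ls
cat > h.py <<'E'
import numpy as np, cv2
from bench import arm
def grab(n):
    d=arm.get_image(n); np.savez('pics/%s.npz'%n,**d); return d
def save(d,name): cv2.imwrite('pics/'+name,cv2.cvtColor(d['image'],cv2.COLOR_RGB2BGR))
def ray(d,u,v):
    r=np.array([(u-d['cx'])/d['fx'],(v-d['cy'])/d['fy'],1.]); r=np.array(d['rotation']).reshape(3,3)@r
    return np.array(d['xyz'],float),r/np.linalg.norm(r)
def onz(d,u,v,z):
    o,r=ray(d,u,v); return o+r*(z-o[2])/r[2]
def tri(d1,p1,d2,p2):
    o1,r1=ray(d1,*p1);o2,r2=ray(d2,*p2)
    A=np.array([r1,-r2]).T; t=np.linalg.lstsq(A,o2-o1,rcond=None)[0]
    a=o1+r1*t[0];b=o2+r2*t[1]; return (a+b)/2,np.linalg.norm(a-b)
E
python3 - <<'E'
from h import *
print(arm.read_state())
ims=[]
for n in ['scene','side','wrist']:
    d=grab(n); save(d,n+'0.png'); print(n,d['xyz'],np.array(d['rotation']).round(3).tolist(),d['fx'],d['cx'],d['cy'])
E
```

```text
pics
{'clock': 0.0, 'joints': array([ 1.50057528e+00,  3.85575002e-01,  6.60304088e-03, -5.56700537e-04,
       -1.19401829e+00, -2.58621298e-01]), 'joint_vel': array([-1.07700271e-04,  1.26533377e-04, -8.08245590e-04, -3.51045513e-05,
       -7.07169011e-04,  4.19558642e-04]), 'joint_efforts': array([-2.91559209e-04, -3.92285478e+01,  1.88403100e+01,  4.18605387e+00,
       -4.57885602e-03, -9.91214705e-06]), 'position': array([201.62257038, 591.00456482, 255.19292588]), 'ee_rot': array([ 9.86495822e-01, -1.63782545e-01, -1.54384514e-04,  1.11643471e-03]), 'contact_force': array([0.23510017, 0.46206141, 0.06593185]), 'wrist_torque': array([-0.0362298 ,  0.02045794,  0.00407176]), 'grasp_force': 0.0, 'gripper_width': 85.43595894511506}
scene [1435.58843194  354.26865269  800.72568964] [0.519, 0.737, -0.359, -0.241] 458.56391825334697 265.6089683929482 192.30183849276284
side [  -3.59665744 -986.01587733 1036.98855126] [0.883, -0.225, 0.105, -0.399] 476.6567298864115 253.10675387410458 193.20265437259104
wrist [264.66908121 569.55604099 373.88766325] [-0.578, 0.806, 0.106, -0.077] 341.0046936201305 257.5858947419492 190.5693779585697
```

Run:
```python
s=open('h.py').read()
s=s.replace("np.array(d['rotation']).reshape(3,3)@r","R.from_quat(d['rotation']).as_matrix()@r").replace("import numpy as np, cv2","import numpy as np, cv2\nfrom scipy.spatial.transform import Rotation as R")
open('h.py','w').write(s)
import cv2
for n in ['scene','side']:
    cv2.imwrite(f'pics/{n}0b.png',cv2.resize(cv2.imread(f'pics/{n}0.png'),(800,600),interpolation=cv2.INTER_CUBIC))
```

```text
(no output)
```

View pics/scene0b.png

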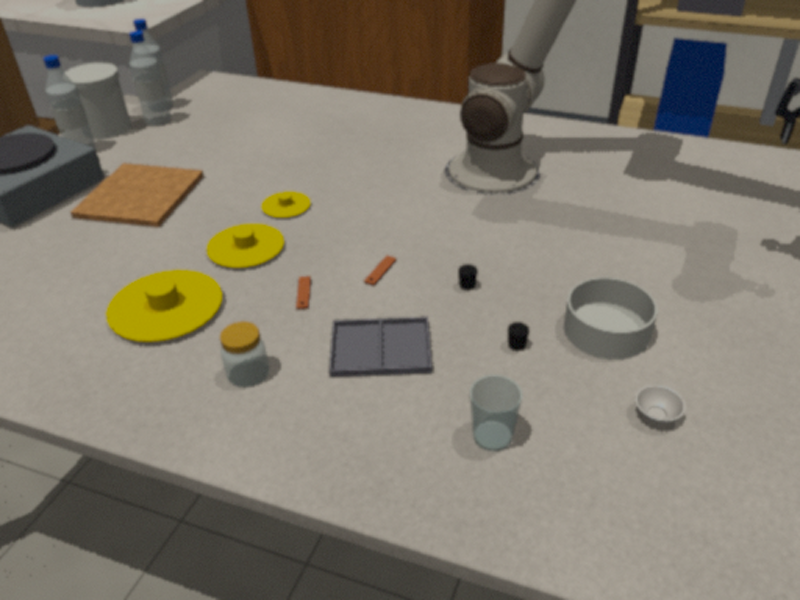

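View pics/side0b.png

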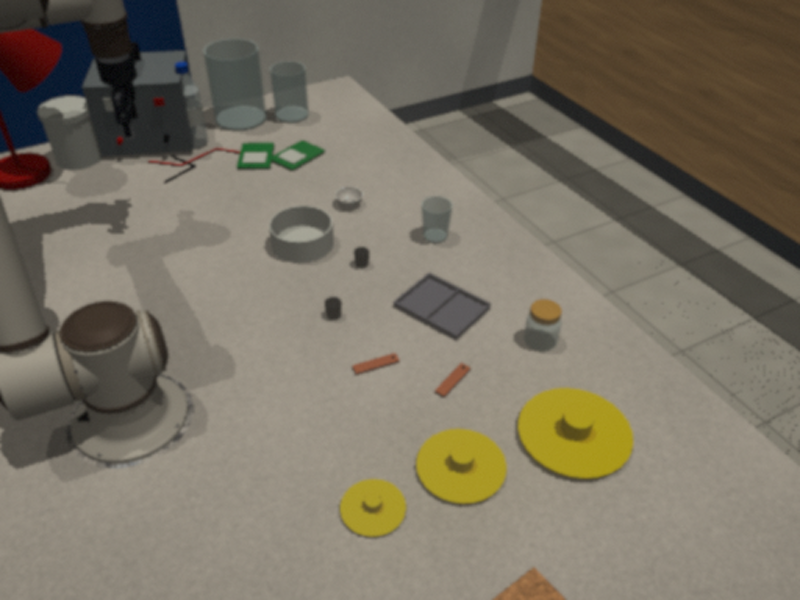

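Yellow candidates (scene 800x600 pixels): small disc (286,204), middle disc (246,245), large disc (165,305). The middle one should be the lid, if its flange measures about 152. Stoppers are at (468,277) and (517,335), strips at (304,292) and (380,270), tray at (381,346), tub at (610,318), dish at (660,406), beaker at (494,412) and jar at (244,354). Side view shows the same layout.

```bash
cat > m.py <<'E'
from h import *
def blobs(d,kind,amin=30,amax=1e5):
    im=d['image']; hsv=cv2.cvtColor(cv2.GaussianBlur(im,(3,3),0),cv2.COLOR_RGB2HSV); H,S,V=cv2.split(hsv)
    m={'yel':(H>22)&(H<35)&(S>150)&(V>90),'cop':(H<14)&(S>110)&(V>90),'blk':(V<60),'gry':(V<125)&(V>60)&(S<60)}[kind]
    m=m.astype(np.uint8)*255
    cs,_=cv2.findContours(m,cv2.RETR_EXTERNAL,cv2.CHAIN_APPROX_NONE)
    return [c for c in cs if amin<cv2.contourArea(c)<amax]
def proj(d,c,z): return np.array([onz(d,*p,z)[:2] for p in c.reshape(-1,2)],np.float32)
E
cat > m1.py <<'E'
from m import *
for n in ['scene','side']:
    d=dict(np.load(f'pics/{n}.npz'))
    print(n)
    for k,z in [('yel',10),('cop',4),('blk',20),('gry',16)]:
        for c in blobs(d,k):
            P=proj(d,c,z)
            if P[:,0].min()<100 or P[:,0].max()>1000 or abs(P[:,1]).max()>900: continue
            (cx,cy),r=cv2.minEnclosingCircle(P); q=cv2.minAreaRect(P); M=cv2.moments(c)
            u=(M['m10']/M['m00'],M['m01']/M['m00'])
            print(k,'uv',np.round(u,1),'circ',np.round((cx,cy,2*r),1),'rect',np.round(q[0],1),np.round(q[1],1),round(q[2],1))
E
python3 m1.py
```

```text
scene
yel uv [104.7 195.5] circ [ 667.  -417.4  205. ] rect [ 667.8 -417.9] [197.5 200.4] 18.8
yel uv [156.6 156.9] circ [ 458.  -378.2  156.6] rect [ 459.  -378.1] [153.5 149. ] 53.8
yel uv [182.6 130.7] circ [ 296.1 -376.   108.3] rect [ 298.5 -374.8] [102.1 103.9] 18.5
cop uv [193.8 186.6] circ [ 548.5 -203.1   90. ] rect [ 549.1 -204.3] [89.1 20.7] 24.4
cop uv [242.8 172.7] circ [442.5 -99.   90.6] rect [442.6 -97.8] [21.8 90.4] 84.2
blk uv [331.1 214.9] circ [559.4 194.4  63.5] rect [559.1 195.7] [62.6 28.2] 14.4
blk uv [299.  177.1] circ [431.9  67.5  67.5] rect [431.1  70. ] [66.4 28.6] 17.5
gry uv [421.  270.1] circ [653.  428.4  70. ] rect [668.7 430. ] [38.4 70. ] 5.4
gry uv [317.1 269.5] circ [732.  197.9 141.1] rect [732.8 198.8] [134.8  84.9] 37.8
gry uv [161.4 236.9] circ [ 764.1 -181.6   89.3] rect [ 767.8 -179.4] [70.1 82.7] 55.0
gry uv [331.2 215.2] circ [556.1 195.3  75.8] rect [556.2 195. ] [74.5 37.9] 14.6
gry uv [243.3 222.2] circ [651.4 -10.7 206.4] rect [650.  -10.1] [140.5 164.6] 22.2
gry uv [118.4 212.9] circ [ 703.7 -361.3  173.3] rect [ 716.5 -338.3] [ 55.1
[... 835 characters left out ...]
t [ 763.5 -185.8] [102.8  85.1] 42.6
gry uv [212.5 197.6] circ [439.4  75.   79.3] rect [437.4  76.3] [78.2 41.3] 65.5
gry uv [282.7 195.6] circ [640.8 -22.4 211.4] rect [640.3 -22. ] [142.2 173.1] 22.3
gry uv [230.6 165.1] circ [562.9 201.9  86. ] rect [563.7 201.8] [85.1 41.4] 62.8
gry uv [192.  150.7] circ [489.8 343.3 226.2] rect [484.7 346.1] [220.4 159.5] 61.8
gry uv [221.7 131.3] circ [632.5 405.7  73.2] rect [629.2 401.8] [54.3 69.1] 61.9
gry uv [277.1 142.1] circ [778.3 251.3 199.3] rect [785.2 244.4] [199.2  88.4] 45.1
gry uv [115.7 110.1] circ [315.9 741.4 118.2] rect [317.8 738.1] [117.5  26.5] 30.6
gry uv [179. 106.] circ [568.3 677.5 241.5] rect [565.6 656.2] [ 92.9 241.2] 82.6
```

```bash
cat > p.py <<'E'
import sys
from m import *
def yaw(s): 
    x=R.from_quat(s['ee_rot']).as_matrix()[:,0]; return np.degrees(np.arctan2(x[1],x[0]))
def plan(x,y,z,ya=None):
    s=arm.read_state(); y0=yaw(s); ya=y0 if ya is None else ya
    t=(y0-ya+90)%180-90; yf=np.radians(y0-t)   # tool turn about z (half-turn symmetric)
    X=np.array([np.cos(yf),np.sin(yf),0]);Y=np.array([np.sin(yf),-np.cos(yf),0])
    tilt=np.degrees(np.arccos(-R.from_quat(s['ee_rot']).as_matrix()[2,2]))
    d=np.array([x,y,z])-s['position']
    print('t %.1f pos'%s['clock'],s['position'].round(1),'yaw %.1f tilt %.2f j6 %.2f'%(y0,tilt,s['joints'][5]),'F',s['contact_force'].round(1),'w %.1f g %.1f'%(s['gripper_width'],s['grasp_force']))
    print('turn z %.1f deg, then shift tool mm x %.1f y %.1f z %.1f'%(t,d@X,d@Y,-d[2]))
if __name__=='__main__': plan(*map(float,sys.argv[1:]))
E
python3 p.py 417 221 330; python3 -c "
from h import *
d=np.load('pics/wrist.npz');print(R.from_quat(d['rotation']).as_matrix().round(2))"
```

```text
t 0.1 pos [201.7 591.1 255.5] yaw -18.8 tilt 0.10 j6 -0.26 F [ 0.2 -0.   0. ] w 85.2 g 0.0
turn z 0.0 deg, then shift tool mm x 323.3 y 280.7 z -74.5
[[-0.32 -0.91 -0.25]
 [-0.95  0.31  0.08]
 [ 0.    0.26 -0.97]]
```

```bash
python3 -m pendant '[[0.045,0.028,-0.008,0,0,0,0.06],[0.045,0.028,-0.008,0,0,0,0.06],[0.045,0.028,-0.008,0,0,0,0.06],[0.045,0.028,-0.008,0,0,0,0.06],[0.045,0.028,-0.008,0,0,0,0.06],[0.045,0.028,-0.008,0,0,0,0.06],[0.045,0.028,-0.008,0,0,0,0.06],[0.045,0.028,-0.008,0,0,0,0.06],[0.045,0.028,-0.008,0,0,0,0.06],[0.045,0.028,-0.008,0,0,0,0.06],[0,0,0,0,0,0,0.06],[0,0,0,0,0,0,0.06]]'
python3 - <<'E'
from p import *
plan(540,183,330)
d=grab('wrist');save(d,'w1.png')
E
```

```text
clock: 1.35
position: [515.1, 207.6, 330.5]
ee_rot: [0.986, -0.165, -0.0, 0.0]
contact_force: [-0.4, 1.0, 0.6]
gripper_width: 60.6
grasp_force: 0.0
t 1.4 pos [515.1 207.6 330.5] yaw -19.0 tilt 0.05 j6 0.56 F [-0.4  1.   0.6] w 60.6 g 0.0
turn z 0.0 deg, then shift tool mm x 31.6 y 15.2 z 0.5
```

View pics/w1.png

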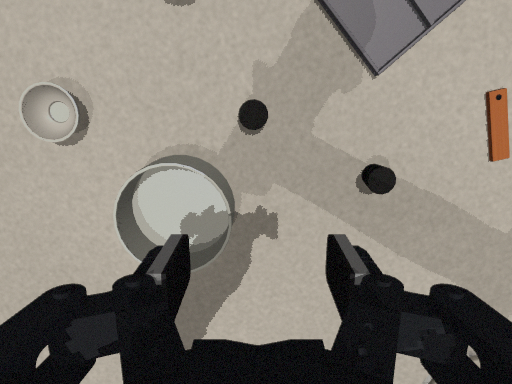

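Wrist view: tub centred about (173,216) px with rim at left edge 115, right 231; stoppers at (253,114) and (379,179); dish (50,112); tray corner (377,74); strip with dot at (498,97)–(500,160). I take a second vantage for heights.

```bash
cp pics/wrist.npz pics/wA.npz; python3 -m pendant '[[0,-0.03,0,0,0,0,0.06],[0,-0.03,0,0,0,0,0.06],[0,-0.03,0,0,0,0,0.06],[0,-0.03,0,0,0,0,0.06],[0,0,0,0,0,0,0.06],[0,0,0,0,0,0,0.06]]'
cat > m2.py <<'E'
from p import *
A=dict(np.load('pics/wA.npz')); B=dict(np.load('pics/wB.npz')) 
def stop(d):
    out=[]
    for c in blobs(d,'blk',200,3000):
        M=cv2.moments(c);u=(M['m10']/M['m00'],M['m01']/M['m00']); out.append((u,cv2.contourArea(c)))
    return out
def rim(d,box):
    im=d['image'].astype(int); x0,y0,x1,y1=box
    m=((im[...,0]-im[...,2])<6)&(im.min(2)>70)
    k=np.zeros(m.shape,np.uint8);k[y0:y1,x0:x1]=m[y0:y1,x0:x1]*255
    c=max(cv2.findContours(k,cv2.RETR_EXTERNAL,cv2.CHAIN_APPROX_NONE)[0],key=cv2.contourArea)
    return c
for d in (A,B): print(stop(d))
E
python3 - <<'E'
from m2 import *
E
true
python3 - <<'E'
from h import *
d=grab('wrist'); np.savez('pics/wB.npz',**d); save(d,'w2.png')
im=np.array(np.load('pics/wA.npz')['image']); 
for p in [(173,200),(125,225),(118,215),(100,215),(173,166),(173,162),(173,157),(229,215),(225,215),(240,215),(222,165)]: print(p,im[p[1],p[0]])
import m2
E
```

```text
clock: 2.0
position: [552.2, 324.1, 329.9]
ee_rot: [0.987, -0.162, -0.001, 0.001]
contact_force: [0.2, -0.0, 0.2]
gripper_width: 59.6
grasp_force: 0.0
(173, 200) [186 188 179]
(125, 225) [86 85 75]
(118, 215) [80 78 74]
(100, 215) [179 172 160]
(173, 166) [134 131 123]
(173, 162) [96 96 91]
(173, 157) [100  99  91]
(229, 215) [96 97 90]
(225, 215) [131 129 118]
(240, 215) [107 102  93]
(222, 165) [152 144 132]
[((378.0466000951022, 178.43414170233), 701.0), ((252.87025316455697, 114.6756329113924), 632.0), ((345.5408684546615, 33.970625798212), 261.0)]
[((473.28728199098566, 176.90632961003328), 850.5), ((354.48352165725044, 112.01741996233521), 708.0), ((451.07023060796644, 35.55520614954577), 477.0)]Traceback (most recent call last):
  File "<stdin>", line 1, in <module>
  File "m2.py", line 2, in <module>
    A=dict(np.load('pics/wA.npz')); B=dict(np.load('pics/wB.npz'))
                                           ~~~~~~~^^^^^^^^^^^^^^^
    fid = stack.enter_context(open(os.fspath(file), "rb"))
                              ~~~~^^^^^^^^^^^^^^^^^^^^^^^
FileNotFoundError: [Errno 2] No such file or directory: 'pics/wB.npz'
```

View pics/w2.png

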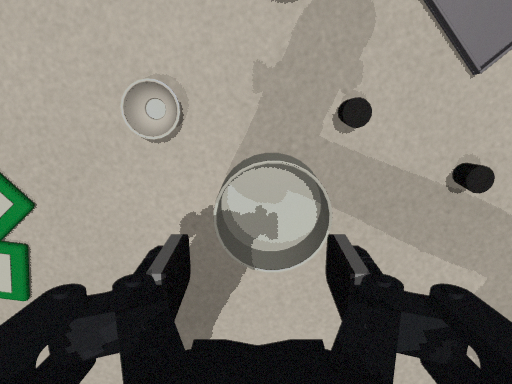

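View B: tub rim left 215, right 329, top 161, bottom 271 (px); stoppers (354,112) and (473,177); dish (151,109).

```bash
python3 - <<'E' | tail -n +3
from m2 import *
a=[(378,178.4),(252.9,114.7)]; b=[(473.3,176.9),(354.5,112)]
for p,q in zip(a,b):
    print('stop tri',tri(A,p,B,q), 'z19:',onz(A,*p,19).round(1),onz(B,*q,19).round(1))
for z in (50,60,70):
  for d,(l,r,t,bt) in ((A,(115,231.5,163,271)),(B,(215,329.5,160.5,271))):
    x=(l+r)/2; y=(t+bt)/2
    P=np.array([onz(d,l,y,z),onz(d,r,y,z),onz(d,x,t,z),onz(d,x,bt,z)])
    print(z,'centres',((P[0]+P[1])/2).round(1)[:2],((P[2]+P[3])/2).round(1)[:2],'dia',np.linalg.norm(P[0]-P[1]).round(1),np.linalg.norm(P[2]-P[3]).round(1))
print('tub tri',tri(A,(173.3,217),B,(272.3,215.8)))
E
python3 p.py 434 70 150
```

```text
stop tri (array([435.4543273 ,  71.9168181 ,  24.08383898]), np.float64(0.984630889994594)) z19: [433.2  70.7  19. ] [433.8  69.1  19. ]
stop tri (array([562.66957165, 196.99579742,  28.7677668 ]), np.float64(1.227276542441357)) z19: [561.7 197.4  19. ] [562.  194.4  19. ]
50 centres [477.9 330.3] [475.  331.5] dia 144.2 142.0
50 centres [476.8 329.4] [473.7 330.4] dia 141.4 144.5
60 centres [480.4 326.7] [477.6 327.9] dia 140.6 138.4
60 centres [480.3 328.8] [477.3 329.7] dia 137.9 140.9
70 centres [482.9 323.1] [480.2 324.2] dia 137.0 134.9
70 centres [483.8 328.1] [480.8 329. ] dia 134.3 137.3
tub tri (array([478.47791589, 329.02152656,  53.92109526]), np.float64(0.7635275990878436))
t 2.0 pos [552.3 323.2 330.5] yaw -18.7 tilt 0.07 j6 0.46 F [-0.3  0.1 -0.4] w 60.1 g 0.0
turn z 0.0 deg, then shift tool mm x -30.9 y 277.8 z 180.5
```

```bash
python3 p.py 562 196 110
```

```text
t 2.0 pos [552.3 323.2 330.5] yaw -18.7 tilt 0.07 j6 0.46 F [-0.3  0.1 -0.4] w 60.1 g 0.0
turn z 0.0 deg, then shift tool mm x 50.0 y 117.4 z 220.5
```

```bash
python3 -m pendant '[[0.01,0.023,0.044,0,0,0,0.06],[0.01,0.023,0.044,0,0,0,0.06],[0.01,0.023,0.044,0,0,0,0.06],[0.01,0.024,0.044,0,0,0,0.06],[0.01,0.024,0.044,0,0,0,0.06],[0,0,0,0,0,0,0.06],[0,0,0,0,0,0,0.06],[0,0,0,0,0,0,0.06]]' >/dev/null; python3 p.py 562 196 32
python3 - <<'E'
from h import *
d=grab('wrist');save(d,'w3.png')
E
```

```text
t 2.9 pos [564.  198.6 116.7] yaw -18.8 tilt 0.25 j6 0.63 F [0.4 0.9 1. ] w 59.8 g 0.0
turn z 0.0 deg, then shift tool mm x -1.1 y 3.1 z 84.7
```

View pics/w3.png

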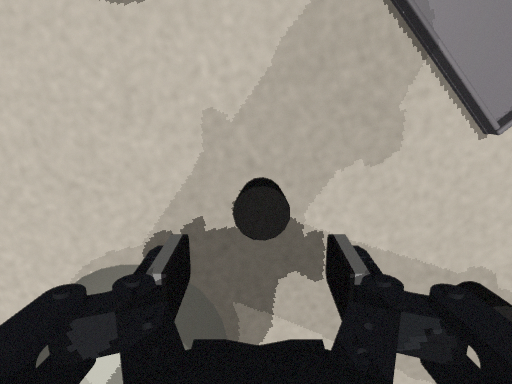

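The stopper's top is centred at (261,211) px, between the fingers (mid-column 257); descend.

```bash
python3 -c "
from h import *
print(onz(dict(np.load('pics/wrist.npz')),261,211,38))"; python3 -m pendant '[[-0.001,0.003,0.02,0,0,0,0.06],[0,0,0.02,0,0,0,0.06],[0,0,0.02,0,0,0,0.06],[0,0,0.02,0,0,0,0.06],[0,0,0.004,0,0,0,0.06],[0,0,0,0,0,0,0.06],[0,0,0,0,0,0,0.02],[0,0,0,0,0,0,0.02],[0,0,0,0,0,0,0.02],[0,0,0,0,0,0,0.02],[0,0,0,0,0,0,0.02],[0,0,0,0,0,0,0.02]]'
```

```text
[564.16564469 196.26807434  38.        ]
clock: 4.1
position: [562.1, 195.9, 32.3]
ee_rot: [0.987, -0.163, 0.001, -0.001]
contact_force: [-1.1, 0.4, 5.9]
gripper_width: 33.5
grasp_force: 59.3
```

```bash
python3 -m pendant '[[0,0,-0.03,0,0,0,0.02],[0,0,-0.03,0,0,0,0.02],[0,0,-0.03,0,0,0,0.02],[0,0,-0.03,0,0,0,0.02],[0,0,0,0,0,0,0.02]]'; python3 p.py 501 321 140
```

```text
clock: 4.6
position: [563.3, 196.1, 155.6]
ee_rot: [0.987, -0.163, 0.004, -0.003]
contact_force: [0.5, 0.2, -0.5]
gripper_width: 33.5
grasp_force: 59.6
t 4.6 pos [563.3 196.1 155.6] yaw -18.8 tilt 0.56 j6 0.63 F [ 0.5  0.2 -0.5] w 33.5 g 59.6
turn z 0.0 deg, then shift tool mm x -99.2 y -98.2 z 15.6
```

```bash
python3 -m pendant '[[-0.025,-0.025,0,0,0,0,0.02],[-0.025,-0.025,0,0,0,0,0.02],[-0.025,-0.024,0,0,0,0,0.02],[-0.024,-0.024,0,0,0,0,0.02],[0,0,0,0,0,0,0.02],[0,0,0,0,0,0,0.02],[0,0,0,0,0,0,0.02]]'; python3 p.py 501 321 39;python3 - <<'E'
from h import *
d=grab('wrist');save(d,'w4.png')
E
```

```text
clock: 5.3
position: [498.9, 318.8, 150.1]
ee_rot: [0.986, -0.164, -0.0, 0.0]
contact_force: [1.2, 0.3, 0.2]
gripper_width: 33.1
grasp_force: 59.7
t 5.3 pos [498.9 318.8 150.1] yaw -18.9 tilt 0.07 j6 0.40 F [1.2 0.3 0.2] w 33.1 g 59.7
turn z 0.0 deg, then shift tool mm x 1.3 y -2.7 z 111.1
```

View pics/w4.png

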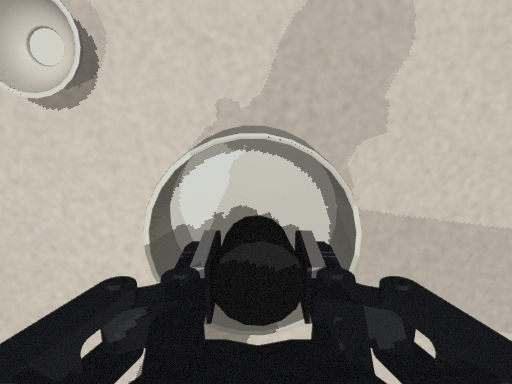

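Stopper hangs upright over the tub; rim left 144, right 361, top row 133.

```bash
python3 -c "
from h import *
d=dict(np.load('pics/wrist.npz'))
X=np.array([.946,-.324,0])
print(onz(d,252.5,133,60)-72*X, (onz(d,144,232,60)+onz(d,361,232,60))/2, np.linalg.norm(onz(d,144,232,60)-onz(d,361,232,60)))"; python3 -m pendant '[[0.001,-0.003,0.02,0,0,0,0.02],[0,0,0.02,0,0,0,0.02],[0,0,0.02,0,0,0,0.02],[0,0,0.02,0,0,0,0.02],[0,0,0.015,0,0,0,0.02],[0,0,0.008,0,0,0,0.02],[0,0,0.004,0,0,0,0.02],[0,0,0,0,0,0,0.02],[0,0,0,0,0,0,0.02]]'
```

```text
[475.6706402  329.73113353  60.        ] [483.0417536 327.2889718  60.       ] 142.11857912057442
clock: 6.25
position: [501.4, 322.4, 44.3]
ee_rot: [0.987, -0.164, 0.0, -0.001]
contact_force: [-0.3, 0.5, 0.1]
gripper_width: 33.4
grasp_force: 59.7
```

```bash
python3 -m pendant '[[0,0,0.003,0,0,0,0.02],[0,0,0.002,0,0,0,0.02],[0,0,0,0,0,0,0.02],[0,0,0,0,0,0,0.02]]'
```

```text
clock: 6.65
position: [500.8, 322.3, 38.6]
ee_rot: [0.987, -0.164, 0.0, -0.0]
contact_force: [-0.7, -0.2, -0.2]
gripper_width: 33.7
grasp_force: 59.7
```

```bash
python3 -m pendant '[[0,0,0.001,0,0,0,0.02],[0,0,0,0,0,0,0.02],[0,0,0,0,0,0,0.045],[0,0,0,0,0,0,0.045],[0,0,0,0,0,0,0.045],[0,0,0,0,0,0,0.045],[0,0,-0.03,0,0,0,0.045],[0,0,-0.04,0,0,0,0.045],[0,0,-0.04,0,0,0,0.045],[0,0,0,0,0,0,0.06],[0,0,0,0,0,0,0.06]]'; python3 p.py 435 71 140
```

```text
clock: 7.75
position: [501.0, 322.6, 148.8]
ee_rot: [0.986, -0.164, 0.001, -0.001]
contact_force: [0.5, 0.3, -0.2]
gripper_width: 60.2
grasp_force: 0.0
t 7.8 pos [501.  322.6 148.8] yaw -18.9 tilt 0.16 j6 0.40 F [ 0.5  0.3 -0.2] w 60.2 g 0.0
turn z 0.0 deg, then shift tool mm x 18.8 y 259.4 z 8.8
```

```bash
python3 -m pendant '[[0.003,0.043,0,0,0,0,0.06],[0.003,0.043,0,0,0,0,0.06],[0.003,0.043,0,0,0,0,0.06],[0.003,0.043,0,0,0,0,0.06],[0.003,0.043,0,0,0,0,0.06],[0.004,0.044,0.01,0,0,0,0.06],[0,0,0,0,0,0,0.06],[0,0,0,0,0,0,0.06]]'>/dev/null
python3 - <<'E'
from p import *
d=grab('wrist')
for c in blobs(d,'blk',500,8000): print(cv2.boundingRect(c),onz(d,*cv2.minEnclosingCircle(c)[0],30).round(1))
plan(435,71,32)
E
```

```text
(227, 170, 52, 57) [435.9  72.7  30. ]
t 8.6 pos [435.1  70.7 136.9] yaw -18.9 tilt 0.07 j6 0.71 F [-0.2 -0.1  0.5] w 59.9 g 0.0
turn z 0.0 deg, then shift tool mm x -0.1 y -0.2 z 104.9
```

```bash
python3 -m pendant '[[0,0,0.03,0,0,0,0.06],[0,0,0.03,0,0,0,0.06],[0,0,0.03,0,0,0,0.06],[0,0,0.015,0,0,0,0.06],[0,0,0,0,0,0,0.06],[0,0,0,0,0,0,0.06],[0,0,0,0,0,0,0.02],[0,0,0,0,0,0,0.02],[0,0,0,0,0,0,0.02],[0,0,0,0,0,0,0.02],[0,0,0,0,0,0,0.02],[0,0,0,0,0,0,0.02]]' && python3 -m pendant '[[0,0,-0.03,0,0,0,0.02],[0,0,-0.03,0,0,0,0.02],[0,0,-0.03,0,0,0,0.02],[0,0,-0.03,0,0,0,0.02],[0,0,0,0,0,0,0.02]]'; python3 p.py 455 337 150
```

```text
clock: 9.8
position: [436.2, 71.6, 33.7]
ee_rot: [0.987, -0.163, 0.001, -0.001]
contact_force: [-0.3, 0.7, 7.2]
gripper_width: 33.7
grasp_force: 59.3
clock: 10.3
position: [437.4, 72.0, 156.6]
ee_rot: [0.987, -0.163, 0.004, -0.003]
contact_force: [0.5, 0.9, 0.2]
gripper_width: 33.2
grasp_force: 59.7
t 10.3 pos [437.4  72.  156.6] yaw -18.8 tilt 0.57 j6 0.71 F [0.5 0.9 0.2] w 33.2 g 59.7
turn z 0.0 deg, then shift tool mm x -68.7 y -256.6 z 6.6
```

```bash
python3 -m pendant '[[-0.01,-0.04,0,0,0,0,0.02],[-0.011,-0.043,0,0,0,0,0.02],[-0.012,-0.043,0,0,0,0,0.02],[-0.012,-0.043,0,0,0,0,0.02],[-0.012,-0.043,0,0,0,0,0.02],[-0.012,-0.043,0,0,0,0,0.02],[0,0,0,0,0,0,0.02],[0,0,0,0,0,0,0.02],[0,0,0,0,0,0,0.02]]'; python3 p.py 455 337 40;python3 - <<'E'
from h import *
d=grab('wrist');save(d,'w5.png')
E
```

```text
clock: 11.2
position: [451.6, 333.3, 151.7]
ee_rot: [0.986, -0.164, -0.001, 0.001]
contact_force: [-0.5, -0.6, -0.1]
gripper_width: 32.9
grasp_force: 59.8
t 11.2 pos [451.6 333.3 151.7] yaw -18.9 tilt 0.13 j6 0.32 F [-0.5 -0.6 -0.1] w 32.9 g 59.8
turn z 0.0 deg, then shift tool mm x 2.0 y -4.6 z 111.7
```

View pics/w5.png

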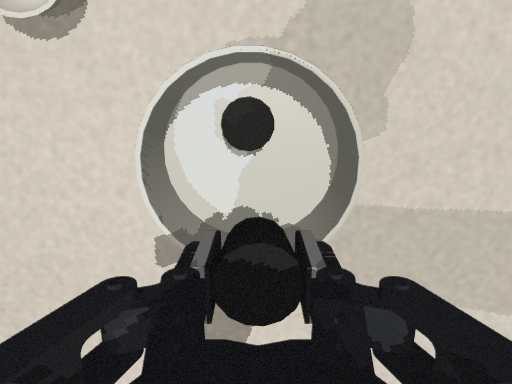

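First stopper stands in the tub at (247,124); rim left 135, right 362, top 46. Refine the tub centre.

```bash
python3 -c "
from h import *
d=dict(np.load('pics/wrist.npz'))
X=np.array([.946,-.324,0])
print(onz(d,249,46,60)-72*X, (onz(d,135.5,155,60)+onz(d,362,155,60))/2, np.linalg.norm(onz(d,135.5,155,60)-onz(d,362,155,60)), 'stopper',onz(d,247,123,43))"
```

```text
[475.5393296  330.06972461  60.        ] [484.25322359 327.48451757  60.        ] 140.65966481225396 stopper [502.12169322 322.95289012  43.        ]
```

```bash
python3 -m pendant '[[0.002,-0.005,0.02,0,0,0,0.02],[0,0,0.02,0,0,0,0.02],[0,0,0.02,0,0,0,0.02],[0,0,0.02,0,0,0,0.02],[0,0,0.015,0,0,0,0.02],[0,0,0.008,0,0,0,0.02],[0,0,0.004,0,0,0,0.02],[0,0,0,0,0,0,0.02],[0,0,0,0,0,0,0.02]]'
```

```text
clock: 12.15
position: [456.1, 338.9, 46.3]
ee_rot: [0.987, -0.164, 0.0, -0.001]
contact_force: [0.5, 0.1, -0.0]
gripper_width: 33.0
grasp_force: 59.8
```

```bash
python3 -m pendant '[[0,0,0.003,0,0,0,0.02],[0,0,0.003,0,0,0,0.02],[0,0,0.001,0,0,0,0.02],[0,0,0,0,0,0,0.02],[0,0,0,0,0,0,0.02]]'
```

```text
clock: 12.65
position: [455.7, 338.7, 38.8]
ee_rot: [0.987, -0.164, 0.0, -0.0]
contact_force: [-0.8, -0.8, 2.9]
gripper_width: 33.3
grasp_force: 60.0
```

```bash
python3 -m pendant '[[0,0,0,0,0,0,0.045],[0,0,0,0,0,0,0.045],[0,0,0,0,0,0,0.045],[0,0,0,0,0,0,0.045],[0,0,-0.03,0,0,0,0.045],[0,0,-0.04,0,0,0,0.045],[0,0,-0.04,0,0,0,0.045],[0,0,-0.04,0,0,0,0.065],[0,0,0,0,0,0,0.065],[0,0,0,0,0,0,0.065]]'; python3 p.py 520 -330 200;python3 - <<'E'
from m import *
d=grab('wrist')
for c in blobs(d,'blk',300,8000): print(cv2.boundingRect(c),onz(d,*cv2.minEnclosingCircle(c)[0],36).round(1))
E
```

```text
clock: 13.65
position: [455.8, 339.0, 189.6]
ee_rot: [0.986, -0.164, 0.0, -0.001]
contact_force: [-1.2, -0.0, -0.3]
gripper_width: 65.1
grasp_force: 0.0
t 13.7 pos [455.8 339.  189.6] yaw -18.9 tilt 0.16 j6 0.32 F [-1.2 -0.  -0.3] w 65.1 g 0.0
turn z 0.0 deg, then shift tool mm x 277.0 y 612.3 z -10.4
(237, 161, 42, 45) [455.4 339.   36. ]
(237, 101, 44, 46) [501. 323.  36.]
```

Both stoppers stand upright, 48 mm apart. Now to the lid.

```bash
python3 -m pendant '[[0.02,0.045,-0.01,0,0,0,0.065],[0.02,0.045,-0.01,0,0,0,0.065],[0.02,0.045,-0.01,0,0,0,0.065],[0.02,0.045,-0.01,0,0,0,0.065],[0.02,0.045,-0.01,0,0,0,0.065],[0.02,0.045,-0.01,0,0,0,0.065],[0.02,0.045,0,0,0,0,0.065],[0.02,0.045,0,0,0,0,0.065],[0.02,0.045,0,0,0,0,0.065],[0.02,0.045,0,0,0,0,0.065],[0.02,0.045,0,0,0,0,0.065],[0.02,0.045,0,0,0,0,0.065]]'; python3 p.py 480 -384 250
```

```text
clock: 14.9
position: [507.5, -250.3, 246.2]
ee_rot: [0.987, -0.164, -0.002, -0.0]
contact_force: [1.5, 0.5, 0.8]
gripper_width: 65.2
grasp_force: 0.0
t 14.9 pos [ 507.5 -250.3  246.2] yaw -18.8 tilt 0.21 j6 1.41 F [1.5 0.5 0.8] w 65.2 g 0.0
turn z 0.0 deg, then shift tool mm x 17.1 y 135.4 z -3.8
```

```bash
python3 -m pendant '[[0.005,0.03,0,0,0,0,0.065],[0.004,0.035,0,0,0,0,0.065],[0.004,0.035,0,0,0,0,0.065],[0.004,0.035,0,0,0,0,0.065],[0,0,0,0,0,0,0.065],[0,0,0,0,0,0,0.065]]'
cat > ml.py <<'E'
from p import *
d=grab('wrist')
for c in blobs(d,'yel',500):
    P=proj(d,c,12); (x,y),r=cv2.minEnclosingCircle(P); q=cv2.minAreaRect(P)
    print('bbox',cv2.boundingRect(c),'circ',round(x,1),round(y,1),round(2*r,1),'rect',np.round(q[0],1),np.round(q[1],1))
E
python3 - <<'E'
from ml import *
save(d,'w6.png')
E
```

```text
clock: 15.5
position: [480.0, -381.9, 246.0]
ee_rot: [0.986, -0.165, -0.002, -0.001]
contact_force: [0.0, 0.4, 0.0]
gripper_width: 65.0
grasp_force: 0.0
bbox (259, 269, 88, 73) circ 298.0 -376.5 105.9 rect [ 301.2 -377.5] [103.5  97. ]
bbox (187, 109, 142, 139) circ 461.6 -375.2 151.7 rect [ 461.3 -375.6] [150. 151.]
bbox (121, 0, 198, 71) circ 636.6 -398.0 183.1 rect [ 608.3 -388.3] [183.1  61.5]
```

View pics/w6.png

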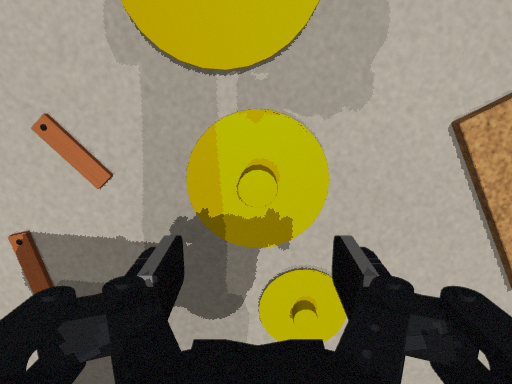

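Three yellow candidates here: large at (220,0) px, middle (257,178), small (303,305). The middle's flange measures 151 mm, fitting the described 152 lid. I confirm it with an enlarged crop.

Run:
```python
from p import *
d=dict(np.load('pics/wrist.npz')); im=cv2.cvtColor(d['image'],cv2.COLOR_RGB2BGR)
cv2.imwrite('pics/crop_lid.png',cv2.resize(im[90:270,170:350],(600,600),interpolation=cv2.INTER_CUBIC))
print(onz(d,257.5,187.5,40))
plan(461.5,-375.4,90)
```

```text
[ 462.48255211 -375.94588696   40.        ]
t 15.6 pos [ 480.3 -381.2  246.5] yaw -18.9 tilt 0.18 j6 1.65 F [ 0.4  1.1 -0.8] w 65.1 g 0.0
turn z 0.0 deg, then shift tool mm x -19.7 y 0.6 z 156.5
```

View pics/crop_lid.png

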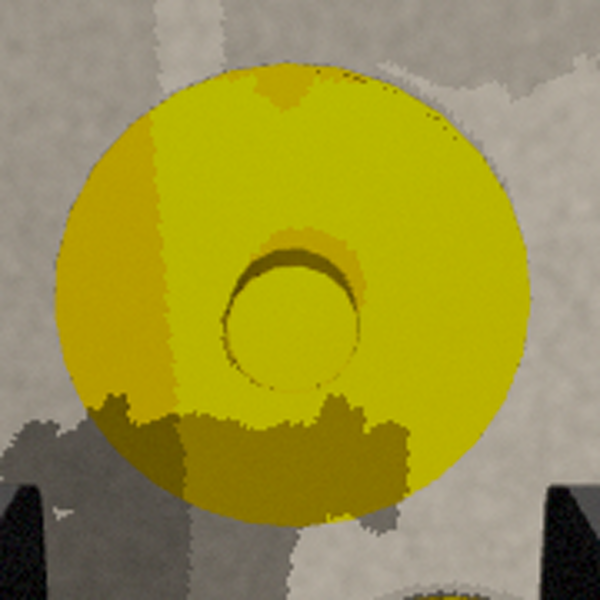

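The crop shows the middle lid right way up, with its boss at crop (292,325), in the middle of the flange. Boss top at z=40 casts to (462,-376), matching the flange centre.

```bash
python3 -m pendant '[[-0.005,0,0.03,0,0,0,0.065],[-0.005,0,0.03,0,0,0,0.065],[-0.005,0,0.03,0,0,0,0.065],[-0.004,0.001,0.03,0,0,0,0.065],[0,0,0.03,0,0,0,0.065],[0,0,0.02,0,0,0,0.065],[0,0,0,0,0,0,0.065],[0,0,0,0,0,0,0.065]]'; python3 p.py 462 -375.6 41
```

```text
clock: 16.35
position: [463.2, -375.8, 78.5]
ee_rot: [0.987, -0.163, -0.0, 0.0]
contact_force: [0.0, -0.5, 0.1]
gripper_width: 65.0
grasp_force: 0.0
t 16.4 pos [ 463.2 -375.8   78.5] yaw -18.7 tilt 0.03 j6 1.65 F [ 0.  -0.5  0.1] w 65.0 g 0.0
turn z 0.0 deg, then shift tool mm x -1.2 y 0.2 z 37.5
```

```bash
python3 -m pendant '[[-0.001,0,0.02,0,0,0,0.065],[0,0,0.015,0,0,0,0.065],[0,0,0.002,0,0,0,0.065],[0,0,0,0,0,0,0.065],[0,0,0,0,0,0,0.065],[0,0,0,0,0,0,0.03],[0,0,0,0,0,0,0.03],[0,0,0,0,0,0,0.03],[0,0,0,0,0,0,0.03],[0,0,0,0,0,0,0.03]]'; python3 -m pendant '[[0,0,-0.03,0,0,0,0.03],[0,0,-0.04,0,0,0,0.03],[0,0,-0.04,0,0,0,0.03],[0,0,-0.04,0,0,0,0.03],[0,0,0,0,0,0,0.03]]'; python3 p.py 477 329.5 180
```

```text
clock: 17.35
position: [462.3, -376.5, 42.6]
ee_rot: [0.987, -0.163, 0.001, 0.0]
contact_force: [0.4, 1.0, 5.3]
gripper_width: 38.4
grasp_force: 60.4
clock: 17.85
position: [464.4, -378.0, 198.0]
ee_rot: [0.987, -0.163, 0.006, 0.003]
contact_force: [0.6, -0.0, -0.6]
gripper_width: 37.8
grasp_force: 60.5
t 17.9 pos [ 464.4 -378.   198. ] yaw -18.8 tilt 0.76 j6 1.65 F [ 0.6 -0.  -0.6] w 37.8 g 60.5
turn z 0.0 deg, then shift tool mm x -215.8 y -673.9 z 18.0
```

```bash
python3 -m pendant '[[-0.01,-0.03,0,0,0,0,0.03],[-0.013,-0.041,0,0,0,0,0.03],[-0.013,-0.041,0,0,0,0,0.03],[-0.013,-0.041,0,0,0,0,0.03],[-0.013,-0.041,0,0,0,0,0.03],[-0.013,-0.041,0,0,0,0,0.03],[-0.013,-0.041,0,0,0,0,0.03],[-0.013,-0.041,0,0,0,0,0.03],[-0.013,-0.041,0,0,0,0,0.03],[-0.013,-0.041,0,0,0,0,0.03],[-0.013,-0.041,0,0,0,0,0.03],[-0.013,-0.041,0,0,0,0,0.03]]'>/dev/null; python3 -m pendant '[[-0.013,-0.041,0,0,0,0,0.03],[-0.013,-0.041,0,0,0,0,0.03],[-0.013,-0.041,0,0,0,0,0.03],[-0.01,-0.03,0,0,0,0,0.03],[0,0,0,0,0,0,0.03],[0,0,0,0,0,0,0.03]]'; python3 p.py 477 329.5 180
```

```text
clock: 19.65
position: [474.4, 289.1, 190.0]
ee_rot: [0.987, -0.163, -0.001, 0.001]
contact_force: [-0.3, -1.2, -1.6]
gripper_width: 38.4
grasp_force: 60.6
t 19.6 pos [474.4 289.1 190. ] yaw -18.8 tilt 0.14 j6 0.40 F [-0.3 -1.2 -1.6] w 38.4 g 60.6
turn z 0.0 deg, then shift tool mm x -10.5 y -39.1 z 10.0
```

```bash
python3 -m pendant '[[-0.005,-0.02,0,0,0,0,0.03],[-0.006,-0.02,0,0,0,0,0.03],[0,0,0.02,0,0,0,0.03],[0,0,0.02,0,0,0,0.03],[0,0,0.02,0,0,0,0.03],[0,0,0,0,0,0,0.03],[0,0,0,0,0,0,0.03]]'>/dev/null; python3 p.py 477 329.5 97
python3 - <<'E'
from p import *
ims=[]
for n in ['wrist','scene','side']:
    d=grab(n); save(d,n+'7.png')
    for c in blobs(d,'yel',300): 
        b=cv2.boundingRect(c)
        P=proj(d,c,95); (x,y),r=cv2.minEnclosingCircle(P); print(n,b,round(x,1),round(y,1),round(2*r,1))
    im=cv2.cvtColor(d['image'],cv2.COLOR_RGB2BGR)
    if n=='scene': ims.append(cv2.resize(im[150:250,340:440],(400,400),interpolation=cv2.INTER_CUBIC))
    if n=='side': ims.append(cv2.resize(im[100:200,150:250],(400,400),interpolation=cv2.INTER_CUBIC))
cv2.imwrite('pics/c7.png',np.hstack(ims))
E
```

```text
t 20.4 pos [477.9 329.4 131.4] yaw -18.9 tilt 0.05 j6 0.36 F [ 0.7  0.5 -0.7] w 38.0 g 60.7
turn z 0.0 deg, then shift tool mm x -0.9 y 0.2 z 34.4
wrist (97, 79, 322, 265) 473.9 330.3 157.8
scene (68, 173, 75, 46) 750.5 -335.2 182.6
scene (364, 164, 62, 38) 469.9 328.1 155.5
scene (167, 123, 32, 17) 418.6 -297.5 96.7
side (218, 307, 41, 36) 270.0 -429.1 93.7
side (332, 249, 73, 57) 620.0 -458.7 182.5
side (172, 122, 41, 24) 481.9 330.8 150.7
```

View pics/c7.png

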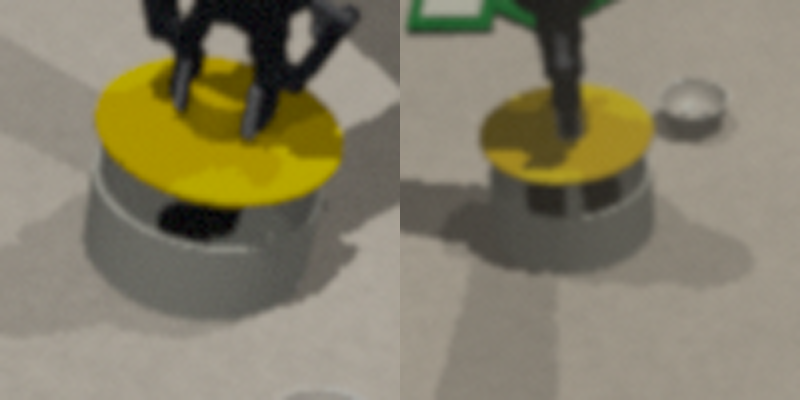

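Crop: lid level above the tub, nearly concentric in both views (side: lid centre col 567 vs tub 571, ≈2 mm); stoppers upright beneath. Lower it.

```bash
python3 -m pendant '[[-0.001,0,0.01,0,0,0,0.03],[0,0,0.01,0,0,0,0.03],[0,0,0.006,0,0,0,0.03],[0,0,0.003,0,0,0,0.03],[0,0,0.003,0,0,0,0.03],[0,0,0,0,0,0,0.03],[0,0,0,0,0,0,0.03]]'
```

```text
clock: 21.2
position: [476.8, 331.0, 99.3]
ee_rot: [0.987, -0.164, 0.0, -0.0]
contact_force: [-1.5, 0.5, -0.7]
gripper_width: 38.1
grasp_force: 60.7
```

```bash
python3 -m pendant '[[0,0.001,0.002,0,0,0,0.03],[0,0,0.002,0,0,0,0.03],[0,0,0.001,0,0,0,0.03],[0,0,0,0,0,0,0.03],[0,0,0,0,0,0,0.03]]'
```

```text
clock: 21.7
position: [476.4, 329.8, 94.6]
ee_rot: [0.987, -0.164, 0.0, 0.0]
contact_force: [-1.4, -0.6, 2.7]
gripper_width: 38.5
grasp_force: 61.1
```

```bash
python3 -m pendant '[[0,0,0,0,0,0,0.06],[0,0,0,0,0,0,0.06],[0,0,0,0,0,0,0.06],[0,0,0,0,0,0,0.06],[0,0,-0.03,0,0,0,0.06],[0,0,-0.04,0,0,0,0.06],[0,0,-0.04,0,0,0,0.06],[0,0,-0.04,0,0,0,0.06],[0,0,-0.02,0,0,0,0.06],[0,0,0,0,0,0,0.06],[0,0,0,0,0,0,0.06]]'
python3 - <<'E'
from p import *
ims=[]
for n in ['wrist','scene','side']:
    d=grab(n)
    for c in blobs(d,'yel',300): 
        P=proj(d,c,64); (x,y),r=cv2.minEnclosingCircle(P); print(n,cv2.boundingRect(c),round(x,1),round(y,1),round(2*r,1))
    im=cv2.cvtColor(d['image'],cv2.COLOR_RGB2BGR)
    if n=='scene': ims.append(cv2.resize(im[150:250,340:440],(400,400),interpolation=cv2.INTER_CUBIC))
    if n=='side': ims.append(cv2.resize(im[100:200,150:250],(400,400),interpolation=cv2.INTER_CUBIC))
cv2.imwrite('pics/c8.png',np.hstack(ims))
plan(548,-100,330)
E
```

```text
clock: 22.8
position: [476.0, 329.8, 264.0]
ee_rot: [0.986, -0.164, -0.0, -0.0]
contact_force: [-0.3, -0.2, -0.6]
gripper_width: 59.8
grasp_force: 0.0
wrist (178, 89, 160, 157) 475.2 329.9 151.6
scene (362, 175, 61, 38) 477.0 327.7 153.4
scene (68, 173, 75, 46) 719.5 -364.7 191.0
scene (167, 123, 32, 17) 373.9 -326.1 100.9
side (218, 307, 41, 36) 279.1 -410.6 97.0
side (332, 249, 73, 58) 640.7 -441.6 188.5
side (175, 131, 38, 24) 474.8 324.2 147.3
t 22.9 pos [475.8 329.4 262.4] yaw -18.8 tilt 0.20 j6 0.36 F [-0.1  0.3 -0. ] w 60.2 g 0.0
turn z 0.0 deg, then shift tool mm x 207.0 y 383.0 z -67.6
```

View pics/c8.png

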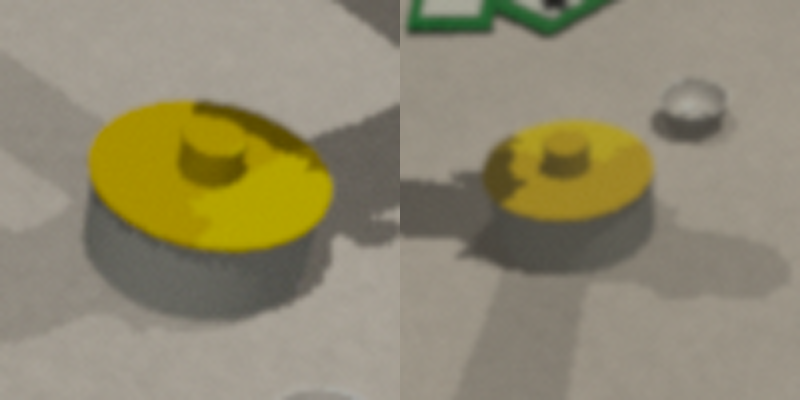

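The lid sits level and concentric on the rim (wrist fit at z=64: (475.2,329.9), dia 151.6). Now the tray and the strips.

```bash
python3 -m pendant '[[0.025,0.038,-0.01,0,0,0,0.045],[0.026,0.038,-0.01,0,0,0,0.045],[0.026,0.038,-0.01,0,0,0,0.045],[0.026,0.038,-0.01,0,0,0,0.045],[0.026,0.038,-0.01,0,0,0,0.045],[0.026,0.038,-0.01,0,0,0,0.045],[0.026,0.038,-0.008,0,0,0,0.045],[0.026,0.038,0,0,0,0,0.045],[0.026,0.038,0,0,0,0,0.045],[0.026,0.038,0,0,0,0,0.045],[0,0,0,0,0,0,0.045],[0,0,0,0,0,0,0.045]]' >/dev/null
cat > ms.py <<'E'
from p import *
d=grab('wrist')
def run(d):
  for k,z in [('cop',8),('gry',16)]:
    for c in blobs(d,k,400):
        P=proj(d,c,z); q=cv2.minAreaRect(P)
        if k=='gry' and not 15000<q[1][0]*q[1][1]<26000: continue
        b=cv2.boxPoints(q); e=max((b[1]-b[0],b[2]-b[1]),key=np.linalg.norm); a=np.degrees(np.arctan2(e[1],e[0]))
        M=cv2.moments(c);print(k,'uv',np.round((M['m10']/M['m00'],M['m01']/M['m00']),1),cv2.boundingRect(c),'c',np.round(q[0],1),'size',np.round(q[1],1),'long axis deg',round((a+90)%180-90,1))
run(d)
E
python3 - <<'E'
from ms import *
plan(597,-116,330); np.savez('pics/wC.npz',**d); save(d,'w9.png')
E
python3 -m pendant '[[0,0.03,0,0,0,0,0.045],[0,0.03,0,0,0,0,0.045],[0,0.03,0,0,0,0,0.045],[0,0,0,0,0,0,0.045],[0,0,0,0,0,0,0.045]]' >/dev/null; python3 ms.py; cp pics/wrist.npz pics/wD.npz
```

```text
cop uv [279.3 258.4] (265, 226, 28, 60) c [447.4 -94.8] size [21.5 90.2] long axis deg -5.9
cop uv [329.3 160.7] (302, 132, 56, 59) c [ 555.1 -200.1] size [89.5 21.5] long axis deg 24.5
gry uv [171.  140.1] (92, 61, 158, 156) c [644.3 -14.1] size [124.6 162. ] long axis deg -67.2
t 24.2 pos [ 598.6 -113.5  330.8] yaw -18.9 tilt 0.15 j6 1.16 F [ 0.6  0.4 -0.6] w 44.8 g 0.0
turn z 0.0 deg, then shift tool mm x -0.6 y 2.9 z 0.8
cop uv [217.7 258. ] (202, 227, 30, 59) c [446.7 -95.2] size [22.6 89.6] long axis deg -5.6
cop uv [262.6 160.9] (235, 132, 57, 59) c [ 554.7 -200.8] size [88.4 22.2] long axis deg 25.8
gry uv [103.6 140. ] (24, 62, 159, 155) c [643.7 -15.2] size [125.1 164.6] long axis deg -67.5
```

View pics/w9.png

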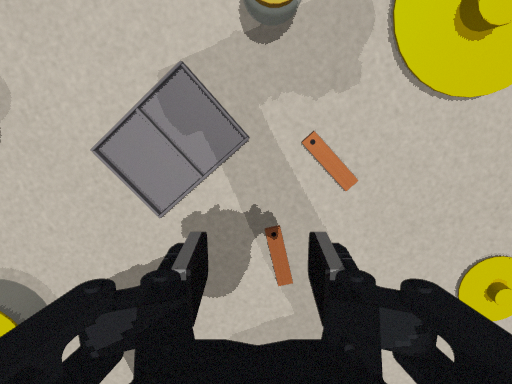

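Picture: tray with divider along its short side, corners (182,62), (249,138), (163,216), (93,150); strips at (330,160) and (279,257), dots up; jar at (270,5).

Run:
```python
from p import *
C=dict(np.load('pics/wC.npz'));D=dict(np.load('pics/wD.npz'))
for a,b in [((279.3,258.4),(217.7,258)),((329.3,160.7),(262.6,160.9)),((171,140.1),(103.6,140))]: print(tri(C,a,D,b))
plan(554.9,-200.5,130,25)
```

```text
(array([442.36724009, -94.43157365,   4.59721375]), np.float64(0.2014730907671107))
(array([ 555.57470111, -199.94691384,    6.00624601]), np.float64(0.06648960521328941))
(array([647.75621401, -14.29821461,   8.80782115]), np.float64(0.2794911755655162))
t 24.8 pos [ 569.9 -197.2  332.2] yaw -18.7 tilt 0.02 j6 1.31 F [ 1.5  0.4 -0.5] w 44.7 g 0.0
turn z -43.7 deg, then shift tool mm x -15.0 y -3.4 z 202.2
```

```bash
python3 -m pendant '[[0,0,0.03,0,0,-7.3,0.045],[0,0,0.03,0,0,-7.3,0.045],[0,0,0.03,0,0,-7.3,0.045],[0,0,0.03,0,0,-7.3,0.045],[0,0,0.03,0,0,-7.3,0.045],[0,0,0.03,0,0,-7.2,0.045],[-0.015,-0.003,0.02,0,0,0,0.045],[0,0,0,0,0,0,0.045],[0,0,0,0,0,0,0.045],[0,0,0,0,0,0,0.045]]' >/dev/null; python3 ms.py; python3 p.py 554.9 -200.5 30 25
```

```text
cop uv [ 73.9 254.6] (40, 206, 67, 97) c [446.5 -94.7] size [21.4 89.7] long axis deg -5.5
cop uv [253.1 190.1] (239, 133, 30, 117) c [ 554.6 -200.6] size [89.7 21.4] long axis deg 24.3
t 25.8 pos [ 556.7 -201.8  134.1] yaw 24.9 tilt 0.23 j6 2.08 F [-0.2  0.8  0.8] w 45.1 g 0.0
turn z -0.1 deg, then shift tool mm x -1.1 y -1.9 z 104.1
```

```bash
python3 -m pendant '[[-0.002,-0.002,0.03,0,0,0,0.045],[0,0,0.03,0,0,0,0.045],[0,0,0.03,0,0,0,0.045],[0,0,0.012,0,0,0,0.045],[0,0,0.004,0,0,0,0.045],[0,0,0,0,0,0,0.045],[0,0,0,0,0,0,0.045]]'; python3 p.py 554.6 -200.6 28
```

```text
clock: 26.5
position: [553.6, -201.3, 27.8]
ee_rot: [0.977, 0.215, 0.002, 0.001]
contact_force: [0.7, -0.2, -0.6]
gripper_width: 45.5
grasp_force: 0.0
t 26.5 pos [ 553.6 -201.3   27.8] yaw 24.9 tilt 0.19 j6 2.08 F [ 0.7 -0.2 -0.6] w 45.5 g 0.0
turn z 0.0 deg, then shift tool mm x 1.3 y -0.2 z -0.2
```

```bash
python3 -m pendant '[[0,0,0,0,0,0,0.012],[0,0,0,0,0,0,0.012],[0,0,0,0,0,0,0.012],[0,0,0,0,0,0,0.012],[0,0,0,0,0,0,0.012],[0,0,0,0,0,0,0.012],[0,0,0,0,0,0,0.012],[0,0,0,0,0,0,0.012]]'; python3 -m pendant '[[0,0,-0.02,0,0,0,0.012],[0,0,-0.04,0,0,0,0.012],[0,0,-0.04,0,0,0,0.012],[0,0,0,0,0,0,0.012],[0,0,0,0,0,0,0.012]]'; python3 p.py 659.2 -51.1 128 22.6
```

```text
clock: 27.3
position: [553.0, -201.3, 27.8]
ee_rot: [0.977, 0.216, 0.001, 0.0]
contact_force: [-0.7, 1.0, 5.8]
gripper_width: 19.9
grasp_force: 58.8
clock: 27.8
position: [552.4, -201.1, 127.3]
ee_rot: [0.977, 0.215, 0.001, 0.0]
contact_force: [-0.5, -0.0, -2.3]
gripper_width: 19.4
grasp_force: 59.1
t 27.8 pos [ 552.4 -201.1  127.3] yaw 24.8 tilt 0.14 j6 2.08 F [-0.5 -0.  -2.3] w 19.4 g 59.1
turn z 2.2 deg, then shift tool mm x 156.3 y -97.4 z -0.7
```

```bash
python3 -m pendant '[[0,0,0,0,0,2.2,0.012],[0.03,-0.02,0,0,0,0,0.012],[0.042,-0.026,0,0,0,0,0.012],[0.042,-0.026,0,0,0,0,0.012],[0.042,-0.025,0,0,0,0,0.012],[0,0,0,0,0,0,0.012],[0,0,0,0,0,0,0.012],[0,0,0,0,0,0,0.012]]' >/dev/null; python3 ms.py; python3 p.py 659.2 -51.1 34 22.6
```

```text
cop uv [257.4 239.3] (231, 148, 54, 190) c [617.4 -69.6] size [153.3  37.1] long axis deg 22.7
t 28.6 pos [657.5 -52.6 125.1] yaw 22.6 tilt 0.15 j6 1.80 F [-0.5 -0.5 -1.3] w 19.2 g 59.1
turn z -0.0 deg, then shift tool mm x 2.2 y -0.8 z 91.1
```

```bash
python3 -m pendant '[[0.002,-0.001,0.03,0,0,0,0.012],[0,0,0.03,0,0,0,0.012],[0,0,0.02,0,0,0,0.012],[0,0,0.01,0,0,0,0.012],[0,0,0,0,0,0,0.012],[0,0,0,0,0,0,0.012]]'; python3 p.py 659.2 -51.1 32 22.6
```

```text
clock: 29.25
position: [660.8, -50.5, 37.3]
ee_rot: [0.981, 0.196, 0.001, 0.0]
contact_force: [0.3, -0.7, -0.1]
gripper_width: 19.4
grasp_force: 59.1
t 29.2 pos [660.8 -50.5  37.3] yaw 22.6 tilt 0.09 j6 1.80 F [ 0.3 -0.7 -0.1] w 19.4 g 59.1
turn z 0.0 deg, then shift tool mm x -1.7 y -0.0 z 5.3
```

```bash
python3 -m pendant '[[0,0,0.003,0,0,0,0.012],[0,0,0.002,0,0,0,0.012],[0,0,0,0,0,0,0.012],[0,0,0,0,0,0,0.012],[0,0,0,0,0,0,0.04],[0,0,0,0,0,0,0.04],[0,0,0,0,0,0,0.04],[0,0,-0.03,0,0,0,0.04],[0,0,-0.04,0,0,0,0.04],[0,0,-0.04,0,0,0,0.04],[0,0,0,0,0,0,0.045]]'; python3 p.py 446.8 -94.9 130 -5.6
```

```text
clock: 30.35
position: [664.1, -49.8, 148.6]
ee_rot: [0.98, 0.197, 0.007, 0.001]
contact_force: [-0.0, 0.0, 1.0]
gripper_width: 45.0
grasp_force: 0.0
t 30.4 pos [664.1 -49.8 148.6] yaw 22.7 tilt 0.78 j6 1.80 F [-0.  0.  1.] w 45.0 g 0.0
turn z 28.3 deg, then shift tool mm x -211.9 y 66.1 z 18.6
```

```bash
python3 -m pendant '[[0,0,0,0,0,7.1,0.045],[0,0,0,0,0,7.1,0.045],[0,0,0,0,0,7.1,0.045],[0,0,0,0,0,7,0.045],[-0.035,0.011,0,0,0,0,0.045],[-0.035,0.011,0,0,0,0,0.045],[-0.035,0.011,0,0,0,0,0.045],[-0.035,0.011,0,0,0,0,0.045],[-0.035,0.011,0,0,0,0,0.045],[-0.035,0.011,0.015,0,0,0,0.045],[0,0,0,0,0,0,0.045],[0,0,0,0,0,0,0.045]]' >/dev/null; python3 ms.py; python3 p.py 446.8 -94.9 28 -5.6
```

```text
cop uv [255.8 185.5] (240, 128, 32, 121) c [447.1 -94.5] size [21.7 89.3] long axis deg -5.6
t 31.6 pos [445.7 -94.9 126.7] yaw -5.6 tilt 0.10 j6 1.32 F [-0.2 -1.1 -0.3] w 44.9 g 0.0
turn z -0.0 deg, then shift tool mm x 1.1 y -0.1 z 98.7
```

```bash
python3 -m pendant '[[0.001,0,0.03,0,0,0,0.045],[0,0,0.03,0,0,0,0.045],[0,0,0.025,0,0,0,0.045],[0,0,0.01,0,0,0,0.045],[0,0,0.002,0,0,0,0.045],[0,0,0,0,0,0,0.045],[0,0,0,0,0,0,0.045]]'; python3 p.py 447 -94.7 28
```

```text
clock: 32.3
position: [447.0, -94.8, 30.2]
ee_rot: [0.999, -0.049, 0.001, -0.0]
contact_force: [-0.3, 0.0, 0.1]
gripper_width: 45.2
grasp_force: 0.0
t 32.3 pos [447.  -94.8  30.2] yaw -5.6 tilt 0.15 j6 1.32 F [-0.3  0.   0.1] w 45.2 g 0.0
turn z 0.0 deg, then shift tool mm x -0.0 y -0.1 z 2.2
```

```bash
python3 -m pendant '[[0,0,0.002,0,0,0,0.045],[0,0,0,0,0,0,0.045],[0,0,0,0,0,0,0.012],[0,0,0,0,0,0,0.012],[0,0,0,0,0,0,0.012],[0,0,0,0,0,0,0.012],[0,0,0,0,0,0,0.012],[0,0,0,0,0,0,0.012],[0,0,0,0,0,0,0.012],[0,0,0,0,0,0,0.012]]'; python3 -m pendant '[[0,0,-0.02,0,0,0,0.012],[0,0,-0.04,0,0,0,0.012],[0,0,-0.04,0,0,0,0.012],[0,0,0,0,0,0,0.012],[0,0,0,0,0,0,0.012]]'; python3 p.py 628.8 21.9 128 22.6
```

```text
clock: 33.3
position: [445.9, -95.0, 27.8]
ee_rot: [0.999, -0.049, 0.0, 0.0]
contact_force: [-2.6, 0.1, 5.9]
gripper_width: 19.7
grasp_force: 58.7
clock: 33.8
position: [445.7, -94.9, 127.8]
ee_rot: [0.999, -0.049, 0.001, -0.0]
contact_force: [-0.8, -0.5, -1.8]
gripper_width: 19.6
grasp_force: 59.1
t 33.8 pos [445.7 -94.9 127.8] yaw -5.7 tilt 0.12 j6 1.32 F [-0.8 -0.5 -1.8] w 19.6 g 59.1
turn z -28.3 deg, then shift tool mm x 213.9 y -37.5 z -0.2
```

```bash
python3 -m pendant '[[0,0,0,0,0,-7.1,0.012],[0,0,0,0,0,-7.1,0.012],[0,0,0,0,0,-7.1,0.012],[0,0,0,0,0,-7,0.012],[0.035,-0.006,0,0,0,0,0.012],[0.036,-0.006,0,0,0,0,0.012],[0.036,-0.006,0,0,0,0,0.012],[0.036,-0.006,0,0,0,0,0.012],[0.036,-0.006,0,0,0,0,0.012],[0.035,-0.007,0,0,0,0,0.012],[0,0,0,0,0,0,0.012],[0,0,0,0,0,0,0.012]]' >/dev/null; python3 p.py 628.8 21.9 37 22.6; python3 -c "
from ms import *
save(d,'w10.png')"
```

```text
t 35.0 pos [627.8  21.8 124.2] yaw 22.7 tilt 0.32 j6 1.68 F [-0.2 -0.3 -0.9] w 19.5 g 59.1
turn z 0.1 deg, then shift tool mm x 1.0 y 0.3 z 87.2
cop uv [257.5 241.9] (231, 151, 54, 190) c [585.4   3.3] size [154.   37.1] long axis deg 22.8
cop uv [369.6 185.7] (349, 125, 43, 124) c [661.8 -50.8] size [90.6 23.6] long axis deg 22.6
```

View pics/w10.png

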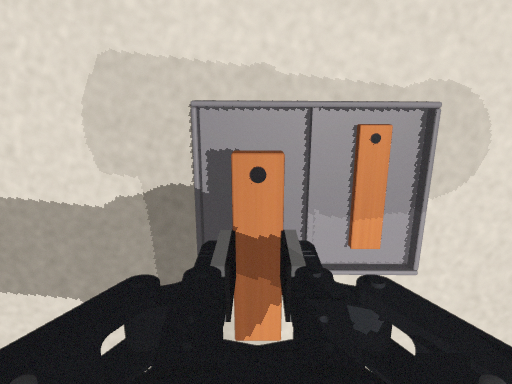

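The first strip lies centred in its bay at (370,186) px, at (661.8,-50.8) mm; the held strip is over the middle of the left bay, column 257 between walls at 198 and 308. Lower it.

```bash
python3 -m pendant '[[0.001,0,0.03,0,0,0,0.012],[0,0,0.03,0,0,0,0.012],[0,0,0.02,0,0,0,0.012],[0,0,0.007,0,0,0,0.012],[0,0,0,0,0,0,0.012],[0,0,0,0,0,0,0.012]]'; python3 p.py 628.8 21.9 32 22.6
```

```text
clock: 35.65
position: [630.3, 21.8, 41.2]
ee_rot: [0.981, 0.196, 0.001, 0.0]
contact_force: [0.2, 0.6, -0.0]
gripper_width: 19.5
grasp_force: 59.1
t 35.6 pos [630.3  21.8  41.2] yaw 22.7 tilt 0.08 j6 1.68 F [ 0.2  0.6 -0. ] w 19.5 g 59.1
turn z 0.1 deg, then shift tool mm x -1.3 y -0.7 z 9.2
```

```bash
python3 -m pendant '[[0,0,0.004,0,0,0,0.012],[0,0,0.003,0,0,0,0.012],[0,0,0.002,0,0,0,0.012],[0,0,0,0,0,0,0.012],[0,0,0,0,0,0,0.012]]'; python3 -m pendant '[[0,0,0,0,0,0,0.04],[0,0,0,0,0,0,0.04],[0,0,0,0,0,0,0.04],[0,0,-0.03,0,0,0,0.04],[0,0,-0.04,0,0,0,0.04],[0,0,-0.04,0,0,0,0.04],[0,0,-0.05,0,0,0,0.045],[0,0,-0.04,0,0,0,0.045],[0,0,0,0,0,0,0.045],[0,0,0,0,0,0,0.045]]'; python3 -c "
from ms import *
s=grab('scene'); save(s,'scene_end.png'); im=cv2.imread('pics/scene_end.png')
cv2.imwrite('pics/end.png',cv2.resize(im[110:310,130:460],(792,480),interpolation=cv2.INTER_CUBIC))"
```

```text
clock: 36.15
position: [630.1, 22.0, 31.9]
ee_rot: [0.98, 0.197, 0.0, 0.0]
contact_force: [-1.0, 0.7, 3.6]
gripper_width: 19.6
grasp_force: 59.7
clock: 37.15
position: [630.1, 22.2, 232.3]
ee_rot: [0.981, 0.196, 0.001, -0.0]
contact_force: [-1.0, 0.1, -0.8]
gripper_width: 44.8
grasp_force: 0.0
cop uv [257.6 165. ] (247, 122, 22, 88) c [629.9  21.4] size [90.4 21.8] long axis deg 23.2
cop uv [334.7 163.2] (322, 120, 27, 88) c [662.3 -50.4] size [90.  22.8] long axis deg 22.6
gry uv [290.8 164.1] (201, 104, 179, 126) c [640.3  -6.1] size [127.  174.7] long axis deg -67.2
```

View pics/end.png

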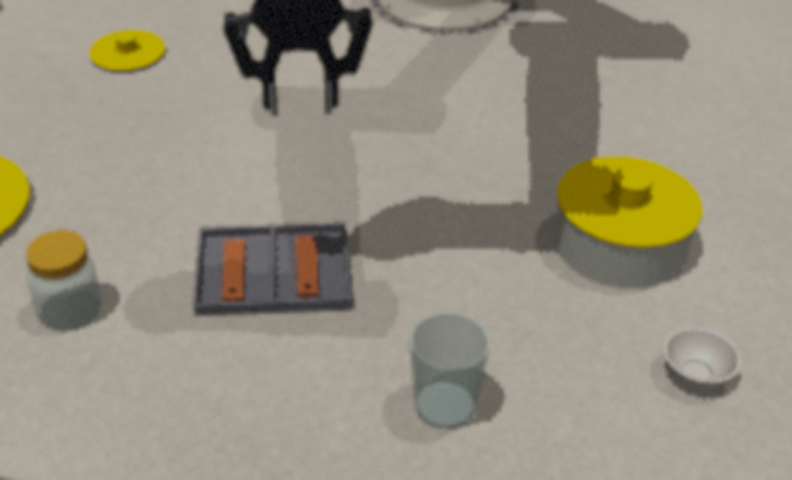

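Both strips lie flat in their bays at (233,268) and (307,265) px. The lid is seated level at (630,200), the bystanders are unmoved and the gripper is clear.

```bash
python3 -c "
from bench import arm
print(arm.job_done())"
```

```text
the job is handed in; nothing more can be done
None
```

The job is handed in at about 37 s of the 144 s allowed; the hand-in returned no verdict. The last pictures show one strip flat in each bay, the lid seated level on the tub over both upright stoppers, and the beaker, jar and dish unmoved.

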